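# Lock the lens barrel and hold the gauge probe centred through its bore

### The job

Lock the black lens barrel in the inspection fixture by turning the clamp knob clockwise past its detent until it clicks home, then take the slim probe by its square handle out of the gauge stand and lower it straight down through the barrel's bore, never touching the barrel or the fixture with it, until the tip comes out below the barrel. Hold it there upright, still and centred to within 4 mm for at least two seconds, and finish while still holding it in the gripper: do not let go. Leave the barrel in its nest and the other gauge, the spare barrel, the cap and the ring where they are.

Things in the scene. Friction and masses are not known exactly. Their poses are not given: they have to be found in the camera images.
- fixture: Fixed aluminium block 130 (own x) x 260 (own y) x 50 mm high on the table; origin at the centre of its underside. On its top: the barrel's steel nest ring (76 mm outside, 10 mm high) at own y = -60, the clamp knob at own y = +85, both at x = 0. Under the nest an open well 36 mm wide goes down through the block.
- finger: Flat steel hold-down finger on a post between knob and barrel, 14 mm wide, 44 long, underside 92 mm and top 100 mm above the table; origin at the underside of its tip. The knob drives it along the fixture's -y; locked, it reaches over the barrel's rim (2 mm above it) to 18 mm from the bore axis
- clamp (a joint): Clamp knob angle, rad: starts at 0 (released, held there by its spring), grows as the knob is turned clockwise seen from above, stops at 1.2 (locked). A spring detent resists with about 0.1 N m; its crest is at 0.6: past it the spring snaps the knob on to the stop, where it stays when let go; before it the knob springs back to 0.
- clamp_grip (a point): Point on the knob's axis at the height to grip, 87 mm above the table; turns with the knob, own z up. The knob is a black bar 49 mm long (own x), 14 mm thick (own y), its top 94 mm above the table, on a disc of radius 26 mm (top 64 mm above the table). Grip the bar across its 14 mm from above.
- barrel: Black plastic lens barrel with finely ribbed side, 64 mm outside diameter, 40 mm tall, loose in the fixture's nest with 2 mm of play; origin at the centre of its underside, 50 mm above the table, own z up along the bore. The bore goes right through: 24 mm in diameter.
- bore_mouth (a point): Centre of the barrel's bore at its top face, 90 mm above the table.
- stand: Fixed aluminium gauge stand: plate 80 (own x) x 160 (own y) x 10 mm on two end legs, top 100 mm above the table; origin at the centre of its underside. Two 19 mm holes at own y = -40 and +40 mm; each gauge hangs through one, its handle resting on the plate. Which gauge hangs in which hole varies.
- probe: The slim probe: steel rod 12 mm in diameter and 80 mm long below a black SQUARE handle 24 x 24 x 50 mm tall (130 mm in all), about 130 g; origin at the centre of the rod's lower tip, own z up along the rod, own x and y square to the handle's faces. Hangs upright in the stand, tip 20 mm above the table, handle from 100 to 150 mm.
- probe_shaft (a point): Point on the probe's axis 50 mm above its tip.
- probe_grip (a point): Centre of the probe's square handle, 105 mm above its tip: the place to grip, across two facing flats.
- plug_gauge: The other gauge in the stand, to be left: ROUND black handle 34 mm in diameter and 50 mm tall, rod 15 mm in diameter; origin at its lower tip.
- spare_barrel: A bystander: second barrel like the one in the fixture, standing on the table; origin at the centre of its underside.
- lens_cap: A bystander: flat black cap 60 mm in diameter, 12 mm high, on the table; origin at the centre of its underside.
- spacer: A bystander: aluminium ring 52 mm in diameter, 12 mm high, on the table; origin at the centre of its underside.
Mind the look-alikes: they are no part of the job. Leave any blue or orange look-alike of the stand alone.

How it is judged:
On the way, in this order (a step that is already met when the one before it is completed fails the run):
1. the clamp knob has clicked past its detent and is home (beyond 1.05 rad) (value of joint clamp above 1.05 rad), for 0.2 s.
2. the probe is in the gripper, drawn right out of the stand (its tip more than 105 mm above the table) (contact force between the fingers and probe above 1 N and height (world z) of probe above 0.105 m and contact force between probe and stand below 0.1 N), for 0.1 s.
3. the probe is held still and centred through the bore, tip below the barrel, for 1.8 s (value of joint clamp above 1.05 rad and horizontal distance between each of probe, probe_shaft and bore_mouth below 0.004 m and angle between probe's own z axis and vertical below 0.08 rad and z of probe in the frame of barrel between -0.045 and -0.001 m and contact force between the fingers and probe above 1 N and contact force between probe and barrel below 0.3 N and contact force between probe and fixture below 0.3 N and contact force between probe and stand below 0.1 N and linear speed of probe below 0.01 m/s), for 1.8 s.
At the end, for the whole second after the job is handed in: Knob beyond 1.05 rad; probe gripped, under 0.01 m/s, tilt under 0.08 rad, tip and the point 50 mm above it within 4 mm of the bore axis, tip 1 to 45 mm below the barrel, touching no barrel, fixture or stand; barrel flat in its nest; bystanders within 20 mm (all of step 3 and horizontal distance between barrel and fixture between 0.055 and 0.065 m and angle between barrel's own z axis and vertical below 0.05 rad and height (world z) of barrel below 0.053 m and distance of each of plug_gauge, spare_barrel, lens_cap, spacer from where it was at the start of the episode below 0.02 m); the arm keeps its last pose, push and grip.
It fails at once if the probe touches the barrel (over 0.5 N) (contact force between probe and barrel above 0.5 N).
It fails at once if the probe touches the fixture (over 0.5 N) (contact force between probe and fixture above 0.5 N).
It fails at once if the barrel is lifted or tipped out of its nest (angle between barrel's own z axis and vertical above 0.15 rad or height (world z) of barrel above 0.06 m).
It fails at once if another thing is disturbed (moved more than 20 mm) (distance of any of plug_gauge, spare_barrel, lens_cap, spacer from where it was at the start of the episode above 0.02 m).
It also fails if it takes over 72 s, if anything falls off the work surface, if the arm or the gripper's body presses on something with over 40 N, if the wrist force passes 120 N, or if a joint passes its speed limit or range.

### The arm

A 6-joint arm with a two-finger parallel gripper is mounted at the origin on the work surface. World frame = base frame: x ahead of the robot, y to its left, z up, the work surface at z = 0. Lengths are in m, angles in rad, forces in N, time in s.
With the tool pointing down it reaches from about 0.35 to 0.85 m from the base axis. Payload 8.1 kg.
Tool frame: the origin (TCP) lies on the mounting face of the last link; the fingertips stand 186 mm ahead of it and the grasp point (between the pads) lies 167 mm ahead of it (robot.finger_overhang is the distance from the TCP to the fingertips, in m); z points along the fingers, y is the line along which they close (so a half turn about z gives the same grasp; the last joint's range is limited). The gripper opens to 93 mm and grips with 3 to 60 N. Pads are 15 mm wide; open, the fingers measure 128 mm over their backs; the gripper's body (75 mm by 188 mm) begins 65 mm behind the grasp point.
Start: joints at [-1.228, 0.13, 1.488, -0, 1.523, -0.085], TCP at [0.249, -0.546, 0.405] pointing down, gripper open.
Joint ranges: [-2.96, 2.96], [-0.89, 2.26], [0.02, 2.5], [-1.34, 4.48], [0, 2.73], [-2.66, 2.66]. Speed limits (rad/s): [2.39, 2.39, 2.79, 3.14, 3.14, 3.14].

### API

Orientations are given as a rotation vector (axis times angle).
In Python, from plant import readout, read_camera, get_calibration, job, robot gives the robot as it stands.
- The arm moves only by the shell command python3 -m handwheel 'ROWS' [FORCE]. ROWS is JSON, a list of rows, each a list of 5 numbers: the shift along the world's x, y, z in cm, then the turn about the world's z in rad, then the closure, from 0 (fully open) to 1 (shut). In form: [[tx, ty, tz, spin, gripper], ...]. A call has 1 to 10 rows; each row shifts and turns the commanded pose from where the row before left it; what a row does not reach is not made up. A row lasts 1/8 s, in which the tool goes at most 62.5 mm and 10.7 degrees, less where a joint would pass 70% of its speed; a pose out of reach is approached as far as the arm can. A call is refused whole if a number of a shift passes 6.25 or a number of a turn 0.188, either way. A call with a gripper value outside its range is refused whole. The fingers move at their own pace and stop on an object; FORCE is the grip in N (left out, the last holds). Time passes only in rows, so rows that do not move let the fingers close. It gives the time, the measured TCP pose, the force, the opening and the grip force at its end, in the units of the state.
- readout.read_state(): the state, without advancing time (a new reading comes with each control period).
- read_camera(name): name is "side" or "top" or "wrist"; returns the picture (420x560x3 uint8, red, green, blue); there is no depth.
- get_calibration(name): a dict with "fovy" (degrees; the focal length in pixels is half the picture's height over the tangent of half this angle, whatever the lens; pixels are square), "cx", "cy" (the principal point, pixels), "pose" (4x4, takes a point from camera to world coordinates). Camera axes: x right, y down, z forward; pixel columns grow to the right and rows downward; lengths in m; the calibration is good to about 2 mm. A picture is of the moment at which its call begins: read the wrist's pose just before it. get_calibration takes no time and is no camera call; for the wrist camera it gives the pose at the moment of the call.
- job.close_job(): hands the job in; it is judged then, once.
The state is a dict: "t": time; "q": joint angles; "dq": joint speeds; "joint_torque": joint torques, N m; "tool_pos": TCP position; "orientation": TCP orientation; "force": force on the tool from outside, world axes, zero at the start; "wrist_torque": the same for the moment, N m; "opening": finger opening in m; "gripper_force": force on a finger pad.
Only numpy, scipy, OpenCV 4.12 (cv2) and the standard library are available. Lean on these libraries where they do the work, as an engineer would, in place of code of your own. Each camera call takes 0.05 s, during which the arm holds its last target. There are 200 camera calls.

## Working session

There is one attempt and no reset: what is moved stays moved. The work goes in short steps, Python scripts to look and compute and a shell command to move; the robot and the scene stay as the last step left them, time stands still between calls to the robot, and variables do not carry over. Pictures are saved under pics/ and viewed, at most 12 in all, crops included, and the job is handed in when it is done.

```bash
mkdir -p pics; ls; python3 - <<'E'
from plant import readout, read_camera, get_calibration
import cv2,numpy as np
s=readout.read_state();print(s['t'],s['tool_pos'],s['orientation'],s['opening'])
ims=[]
for n in ['side','top','wrist']:
    im=read_camera(n);cv2.imwrite(f'pics/{n}0.png',im[:,:,::-1]);c=get_calibration(n);print(n,c['fovy'],c['cx'],c['cy'],np.round(c['pose'],3).tolist(), [k for k in c])
E
```

```text
pics
0.0 [ 0.24886188 -0.54570096  0.40369767] [-3.06822348e+00 -6.66448828e-01  3.58597841e-04] 0.09293665511375912
side 54.47189106300988 281.9791424969787 207.0615120027266 [[0.994, -0.059, 0.087, 0.438], [-0.104, -0.661, 0.743, -0.834], [0.014, -0.748, -0.664, 0.783], [0.0, 0.0, 0.0, 1.0]] ['fovy', 'cx', 'cy', 'pose']
top 46.099870034849275 278.04677154616866 213.43053901458782 [[-0.009, -0.994, 0.109, 0.369], [-1.0, 0.007, -0.017, -0.052], [0.016, -0.109, -0.994, 1.53], [0.0, 0.0, 0.0, 1.0]] ['fovy', 'cx', 'cy', 'pose']
wrist 70.82278513236916 281.2050657918729 204.51874848979472 [[0.415, -0.873, -0.256, 0.32], [-0.91, -0.399, -0.115, -0.514], [-0.001, 0.281, -0.96, 0.384], [0.0, 0.0, 0.0, 1.0]] ['fovy', 'cx', 'cy', 'pose']
```

View pics/top0.png

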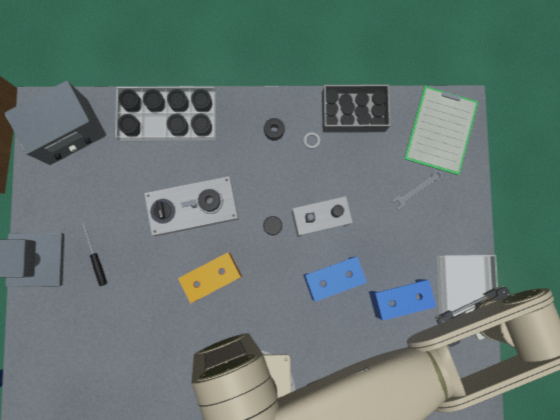

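View pics/side0.png

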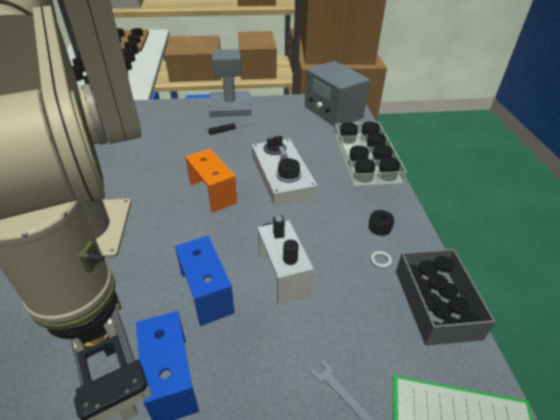

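The top view shows the fixture at (190,206), with the knob at (162,210) and the barrel at (209,200). The aluminium stand is at (323,216), with a small handle at (310,217) and a larger round one at (338,211). The blue stands, the orange stand, the spare barrel (274,129), the cap (272,226) and the ring (312,140) are all to be left alone. In the side view the knob is at (276,145), the barrel top at (289,168), and the handles at (279,222) and (291,247).

```bash
cat > h.py <<'E'
import numpy as np, cv2
from plant import readout, read_camera, get_calibration
def ray(c,u,v):
    f=210/np.tan(np.radians(c['fovy'])/2); P=np.array(c['pose'])
    d=P[:3,:3]@np.array([(u-c['cx'])/f,(v-c['cy'])/f,1]); return P[:3,3],d/np.linalg.norm(d)
def plane(c,u,v,z):
    o,d=ray(c,u,v); return o+d*(z-o[2])/d[2]
def tri(rs):
    A=sum(np.eye(3)-np.outer(d,d) for o,d in rs); b=sum((np.eye(3)-np.outer(d,d))@o for o,d in rs)
    p=np.linalg.solve(A,b); return p,[np.linalg.norm(np.cross(p-o,d))*1e3 for o,d in rs]
def proj(c,p):
    P=np.array(c['pose']); q=P[:3,:3].T@(np.array(p)-P[:3,3]); f=210/np.tan(np.radians(c['fovy'])/2)
    return np.array([c['cx']+f*q[0]/q[2],c['cy']+f*q[1]/q[2]])
E
python3 - <<'E'
from h import *
T=get_calibration('top');S=get_calibration('side')
for n,a,b in [('knob',(162,209),(276,143)),('bore',(209,200),(289,168)),('sq',(310,217),(279,219)),('rnd',(338,211),(291,244))]:
    p,e=tri([ray(T,*a),ray(S,*b)]);print(n,np.round(p,3),np.round(e,1))
for n,a,z in [('knob',(162,209),.094),('bore',(209,200),.09),('sq',(310,217),.15),('rnd',(338,211),.15)]:print(n,plane(T,*a,z).round(3))
t=cv2.imread('pics/top0.png');s=cv2.imread('pics/side0.png')
a=cv2.resize(t[190:240,285:360],(600,400),interpolation=2);b=cv2.resize(s[205:310,250:320],(200,300),interpolation=2)
o=np.zeros((400,800,3),np.uint8);o[:,:600]=a;o[:300,600:]=b;cv2.imwrite('pics/crop1.png',o)
E
```

```text
knob [0.544 0.268 0.074] [0.5 0.5]
bore [0.57  0.129 0.075] [0.2 0.2]
sq [ 0.51  -0.165  0.149] [0.8 0.8]
rnd [ 0.527 -0.244  0.149] [1.5 1.5]
knob [0.541 0.263 0.094]
bore [0.568 0.127 0.09 ]
sq [ 0.509 -0.164  0.15 ]
rnd [ 0.526 -0.244  0.15 ]
```

View pics/crop1.png

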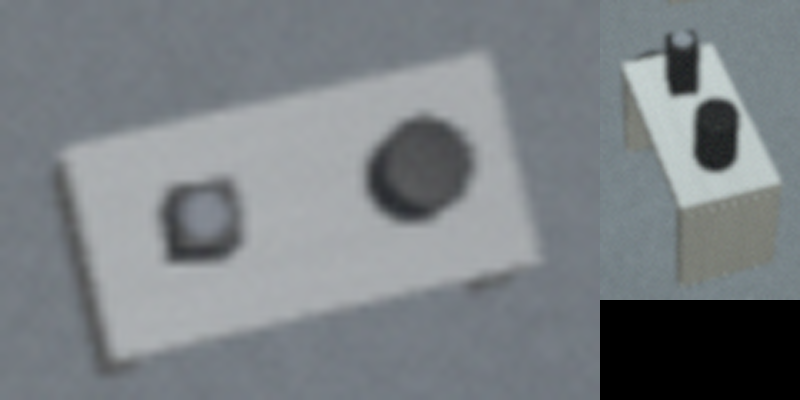

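The probe is the handle at pixel (310,217): square, 24 mm wide, top measured at 149 mm (text says 150). The one at (338,211) is round and wider, so it is the plug gauge. I'll move over the stand, turning so that the knob turn stays within joint 6's range.

```bash
python3 -m handwheel '[[2.7,3.65,0,0.14,0],[2.7,3.65,0,0.14,0],[2.7,3.65,0,0.14,0],[2.7,3.65,0,0.14,0],[2.7,3.65,0,0.14,0],[2.7,3.65,0,0.14,0],[2.7,3.65,0,0.14,0],[2.7,3.65,0,0.14,0],[2.7,3.65,0,0.14,0],[2.7,3.65,0,0.14,0]]'; python3 -m handwheel '[[0,0,0,0,0],[0,0,0,0,0],[0,0,0,0,0]]'
cat > snap.py <<'E'
import sys,pickle; from h import *
n=sys.argv[1]; s=readout.read_state(); c=get_calibration('wrist'); im=read_camera('wrist')
cv2.imwrite(f'pics/{n}.png',im[:,:,::-1]); pickle.dump((s,c),open(n+'.pkl','wb'))
from scipy.spatial.transform import Rotation as R
y=R.from_rotvec(s['orientation']).as_matrix()[:,1]
print(s['t'],np.round(s['tool_pos'],4),'yaw',np.arctan2(y[1],y[0]),np.round(s['q'],2))
E
python3 snap.py w1
```

```text
t: 1.4
tool_pos: [0.5196, -0.1796, 0.4045]
orientation: [-1.913, -2.492, 0.0]
force: [0.1, -1.0, 0.2]
opening: 0.0929
gripper_force: 0.0
t: 1.78
tool_pos: [0.5184, -0.1819, 0.4046]
orientation: [-1.921, -2.485, 0.001]
force: [-0.6, 0.3, -0.5]
opening: 0.0928
gripper_force: 0.0
1.775 [ 0.5184 -0.1819  0.4046] yaw 0.25473695465682555 [-0.43 -0.01  1.63 -0.    1.52 -0.69]
```

```bash
python3 -m handwheel '[[0.4,3.6,0,0.14,0],[0.4,3.6,0,0.14,0],[0.4,3.6,0,0.14,0],[0.4,3.6,0,0.14,0],[0.4,3.6,0,0.14,0],[0.4,3.6,0,0.14,0],[0.4,3.6,0,0.14,0],[0.4,3.6,0,0.14,0],[0.4,3.6,0,0.14,0],[0.4,3.6,0,0.14,0]]'; python3 -m handwheel '[[0,2,0,0.05,0],[0,0,0,0,0],[0,0,0,0,0],[0,0,0,0,0]]';python3 snap.py w2; python3 -c "
import cv2,numpy as np
cv2.imwrite('pics/w12.png',cv2.resize(np.hstack([cv2.imread('pics/w1.png'),cv2.imread('pics/w2.png')]),(800,300)))"
```

```text
t: 3.08
tool_pos: [0.5592, 0.1792, 0.4048]
orientation: [-0.139, 3.138, -0.0]
force: [0.3, -0.6, 0.4]
opening: 0.0931
gripper_force: 0.0
t: 3.58
tool_pos: [0.5591, 0.1978, 0.4049]
orientation: [-0.21, 3.134, -0.0]
force: [-0.2, -0.6, 0.9]
opening: 0.0931
gripper_force: 0.0
3.575 [0.5591 0.1978 0.4049] yaw 1.704415521791179 [ 0.25  0.11  1.51 -0.    1.52 -1.45]
```

View pics/w12.png

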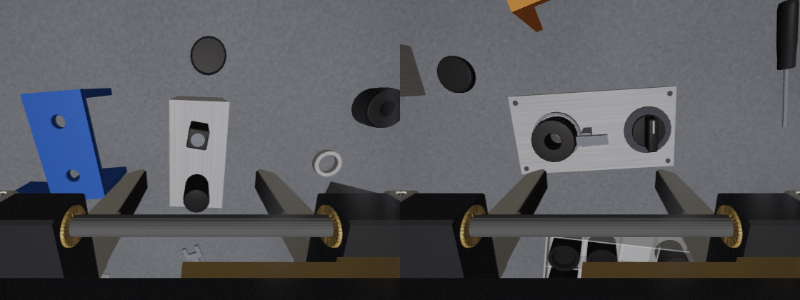

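```bash
python3 -c "
import cv2,numpy as np
a=cv2.resize(cv2.imread('pics/w2.png')[130:240,170:390],(800,400),interpolation=2)
cv2.imwrite('pics/c2.png',np.clip(a*1.6,0,255).astype(np.uint8))"
```

```text
(no output)
```

View pics/c2.png

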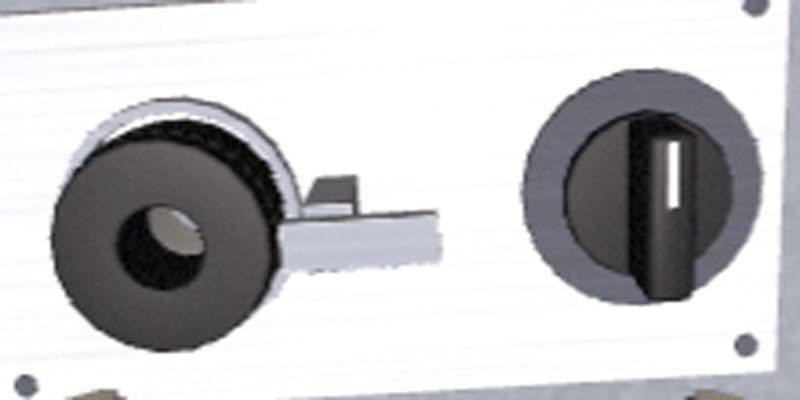

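```bash
python3 - <<'E'
from h import *; import pickle
T=get_calibration('top');s,c=pickle.load(open('w2.pkl','rb'))
px=lambda x,y:(170+x*.275,130+y*.275)
for n,p,z,t in [('knob',px(673,214),.094,(162,209)),('bore',px(161,246),.09,(209,200))]:
    print(n,plane(c,*p,z).round(4),tri([ray(c,*p),ray(T,*t)]))
a,b=plane(c,*px(672,130),.094),plane(c,*px(676,299),.094);d=a-b;print('bar len',np.linalg.norm(d),'yaw',np.arctan2(d[1],d[0]))
e=[plane(c,*px(*q),.05) for q in [(756,4),(746,345),(26,385)]];print(np.round(e,4))
for i,j in((0,1),(1,2)): d=e[i]-e[j];print(np.linalg.norm(d),np.arctan2(d[1],d[0]))
s,c=pickle.load(open('w1.pkl','rb'))
print('probe top',plane(c,198*1.4,139*1.4,.15),tri([ray(c,198*1.4,139*1.4),ray(T,310,217)]))
print('rnd',plane(c,196*1.4,184*1.4,.15))
E
```

```text
knob [0.5401 0.27   0.094 ] (array([0.53569762, 0.25845658, 0.12590382]), [np.float64(3.1097361662335206), np.float64(3.10973616623365)])
bore [0.5694 0.1289 0.09  ] (array([0.56921447, 0.12776314, 0.08671116]), [np.float64(1.243132465080066), np.float64(1.2431324650802869)])
bar len 0.04837908634059003 yaw -2.9150434321130314
[[0.4814 0.2942 0.05  ]
 [0.5892 0.3155 0.05  ]
 [0.6354 0.0796 0.05  ]]
0.10991669075122766 -2.946812877795013
0.24039667944548676 1.7640098760699865
probe top [ 0.51106825 -0.16578427  0.15      ] (array([ 0.5098505 , -0.16450524,  0.15370925]), [np.float64(1.0818005877315533), np.float64(1.0818005877315573)])
rnd [ 0.52280091 -0.22139393  0.15      ]
```

The screw rectangle measures 110 x 240 mm on the block top, as it should. Its centre puts the knob at (0.542, 0.270) and the bore at (0.570, 0.128), which agree with the direct readings to 2 mm. Next I hover over the knob, pre-close, and take the second view for height.

```bash
python3 -m handwheel '[[-0.6,2.4,0,0.03,0.5],[-0.6,2.4,0,0.03,0.55],[-0.6,2.4,-2,0.01,0.55],[0,0,-3,0,0.55],[0,0,-3,0,0.55],[0,0,0,0,0.55],[0,0,0,0,0.55],[0,0,0,0,0.55]]'; python3 snap.py w3;  python3 -c "
import cv2,numpy as np
cv2.imwrite('pics/w3b.png',np.clip(cv2.imread('pics/w3.png')*1.4,0,255).astype(np.uint8))"
```

```text
t: 4.62
tool_pos: [0.5416, 0.2711, 0.3269]
orientation: [-0.322, 3.122, 0.001]
force: [0.4, -0.4, -1.0]
opening: 0.0419
gripper_force: 0.0
4.625 [0.5416 0.2711 0.3269] yaw 1.7764799246639766 [ 0.38  0.19  1.56 -0.    1.38 -1.4 ]
```

View pics/w3b.png

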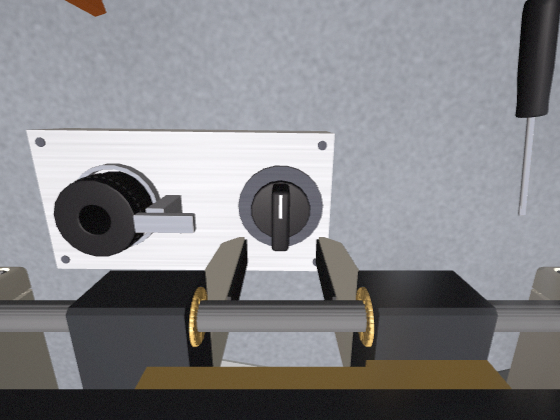

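The view shows the bar centred at (281,217), upright in the picture and midway between the fingers (inner edges near 240 and 322). I'll triangulate it and the bore (97,218) with the earlier view.

```bash
python3 - <<'E'
from h import *; import pickle
s,c=pickle.load(open('w2.pkl','rb'));s3,c3=pickle.load(open('w3.pkl','rb'))
px=lambda x,y:(170+x*.275,130+y*.275)
g=cv2.imread('pics/w3.png',0);print(g[235,262:300]); print(g[180:256,277])
for n,p,q,z in [('knob',px(673,214),(281,217),.094),('bore',px(161,246),(96.5,218),.09)]:
    print(n,tri([ray(c,*p),ray(c3,*q)]),plane(c3,*q,z))
a,b=plane(c3,281,186,.094),plane(c3,281,249,.094);d=a-b;print(np.linalg.norm(d),np.arctan2(d[1],d[0])+np.pi)
e=[plane(c3,*q,.05) for q in [(40,142),(322,145),(65,259)]];m=(e[1]+e[2])/2;d=e[1]-e[0];y=np.arctan2(d[1],d[0]);u=np.array([np.cos(y),np.sin(y)]);print('fixture',m,y,'knob',m[:2]+.085*u,'bore',m[:2]-.06*u)
E
```

```text
[75 75 75 74 75 69 49 39 39 31 24 36 42 46 44 43 45 43 41 44 42 39 40 39
 31 26 21 33 41 37 37 58 72 71 74 73 73 74]
[ 55  17  24  35  14  12   9  10  11  15  15  16  26  34  43  54  53  53
  54  52  54  52  54  53  53  50  52  53  53  52  51  51  50  51  51  48
  49  50  51  50  47  49  49  47  48  47  48  46  46  45  47  46  46  48
  46  43  46  45  43  43  42  42  45  43  41  41  41  43  41  39  28 142
 175 173 172 173]
knob (array([0.53988654, 0.27061865, 0.08895268]), [np.float64(1.3560163572573443), np.float64(1.3560163572572954)]) [0.53697326 0.26955448 0.094     ]
bore (array([0.57018556, 0.1281241 , 0.08654043]), [np.float64(0.2580666510247523), np.float64(0.25806665102470505)]) [0.56830193 0.13003624 0.09      ]
0.05063247433584432 0.20553466694918265
fixture [0.55813922 0.18622147 0.05      ] 1.766041593853148 knob [0.54164861 0.26960648] bore [0.56977965 0.12736146]
```

```bash
python3 -m handwheel '[[0,-0.1,-2,0,0.55],[0,0,-2,0,0.55],[0,0,-2,0,0.55],[0,0,-1.2,0,0.55],[0,0,0,0,0.55],[0,0,0,0,0.9],[0,0,0,0,0.9],[0,0,0,0,0.9],[0,0,0,0,0.9]]' 25
```

```text
t: 5.8
tool_pos: [0.5409, 0.2701, 0.2528]
orientation: [-0.323, 3.125, 0.0]
force: [-0.0, 1.0, -0.3]
opening: 0.0136
gripper_force: 25.0
```

```bash
python3 -m handwheel '[[0,0,0,-0.15,0.9],[0,0,0,-0.15,0.9],[0,0,0,-0.15,0.9],[0,0,0,-0.15,0.9],[0,0,0,-0.15,0.9],[0,0,0,-0.15,0.9],[0,0,0,-0.15,0.9],[0,0,0,-0.15,0.9],[0,0,0,0,0.9],[0,0,0,0,0.9]]'; python3 -c "
from plant import readout;s=readout.read_state();print(s['orientation'],s['wrist_torque'],s['force'])"
```

```text
t: 7.05
tool_pos: [0.541, 0.2702, 0.2528]
orientation: [1.493, 2.764, 0.001]
force: [1.3, 1.9, -1.9]
opening: 0.0135
gripper_force: 25.0
[1.49302548e+00 2.76401036e+00 6.89790587e-04] [ 0.21860856 -0.25505241 -0.02842682] [ 1.32838483  1.92103199 -1.8928571 ]
```

Forces stayed low, which fits a snap past the detent to the stop. I'll open partly, lift, and check the knob.

```bash
python3 -m handwheel '[[0,0,0,0,0.55],[0,0,0,0,0.55],[0,0,0,0,0.55],[0,0,2,0,0.55],[0,0,4,0,0.55],[0,0,4,0,0.55],[0,0,4,0,0.3],[0,0,0,0.0,0],[0,0,0,0,0]]'; python3 -m handwheel '[[0,-2.5,0,0,0],[0,-2.5,0,0,0],[0,-2.5,0,0,0],[0,0,0,0,0],[0,0,0,0,0],[0,0,0,0,0]]'; python3 snap.py w4;  python3 -c "
import cv2,numpy as np
cv2.imwrite('pics/w4b.png',np.clip(cv2.imread('pics/w4.png')*1.4,0,255).astype(np.uint8))"
```

```text
t: 8.18
tool_pos: [0.5409, 0.27, 0.3934]
orientation: [1.497, 2.761, 0.001]
force: [-0.1, 0.5, -0.2]
opening: 0.0673
gripper_force: 0.0
t: 8.93
tool_pos: [0.5408, 0.1958, 0.3923]
orientation: [-1.496, -2.762, 0.0]
force: [0.5, 0.5, 0.4]
opening: 0.093
gripper_force: 0.0
8.925 [0.5408 0.1958 0.3923] yaw 0.5777998097710262 [ 0.26  0.07  1.58  0.    1.5  -0.32]
```

View pics/w4b.png

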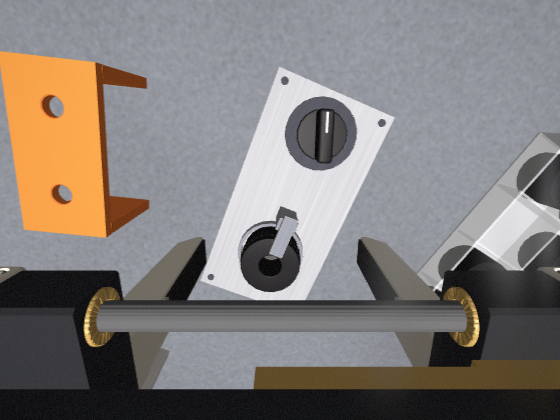

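The bar has stayed turned, about 69° from its start and aligned with the gripper. The hold-down finger (285,235) now reaches over the barrel's rim at (270,266), so the clamp is locked. Now over the stand.

```bash
python3 -m handwheel '[[-0.3,-4,0,-0.04,0],[-0.3,-4,0,-0.04,0],[-0.3,-4,0,-0.04,0],[-0.3,-4,0,-0.04,0],[-0.3,-4,0,-0.04,0],[-0.3,-4,0,-0.04,0],[-0.3,-4,0,-0.04,0],[-0.3,-4,0,-0.04,0],[-0.4,-4,0,-0.05,0],[-0.2,0,0,0,0]]'; python3 -m handwheel '[[0,0,0,0,0],[0,0,0,0,0],[0,0,0,0,0]]'; python3 snap.py w5; python3 - <<'E'
from h import *; import pickle
s,c=pickle.load(open('w4.pkl','rb'))
e=[plane(c,*q,.05) for q in [(382,123),(285,81),(210,277)]];m=(e[0]+e[2])/2;d=e[1]-e[2];y=np.arctan2(d[1],d[0]);u=np.array([np.cos(y),np.sin(y)]);print(m,y,np.linalg.norm(d),'bore',m[:2]-.06*u,plane(c,270,266,.09))
s2,c2=pickle.load(open('w5.pkl','rb'))
for q in [(.511,-.165,.15),(.525,-.244,.15)]:print(proj(c2,q))
a=np.clip(cv2.imread('pics/w5.png')*1.3,0,255).astype(np.uint8)
b=np.clip(cv2.imread('pics/w4.png')*1.5,0,255).astype(np.uint8)
cv2.imwrite('pics/c5.png',np.hstack([cv2.resize(a[140:300,200:340],(525,600),interpolation=2),cv2.resize(b[190:310,230:310],(270,405),interpolation=2)[:,:].copy() if 0 else cv2.copyMakeBorder(cv2.resize(b[190:310,230:310],(270,405),interpolation=2),0,195,0,0,0)]))
E
```

```text
t: 10.22
tool_pos: [0.5108, -0.1668, 0.3926]
orientation: [1.984, 2.436, -0.001]
force: [0.4, 0.8, 0.2]
opening: 0.0933
gripper_force: 0.0
t: 10.6
tool_pos: [0.5112, -0.164, 0.3928]
orientation: [1.978, 2.441, 0.0]
force: [-0.1, 0.0, -0.5]
opening: 0.093
gripper_force: 0.0
10.6 [ 0.5112 -0.164   0.3928] yaw 0.2086080834999247 [-0.41 -0.03  1.68  0.    1.5  -0.61]
[0.55842928 0.18571162 0.05      ] 1.7607480154813204 0.24073641693889622 bore [0.56975797 0.12679082] [0.57051036 0.12832544 0.09      ]
[280.20470438 220.63507681]
[277.24226139 307.23767929]
```

View pics/c5.png

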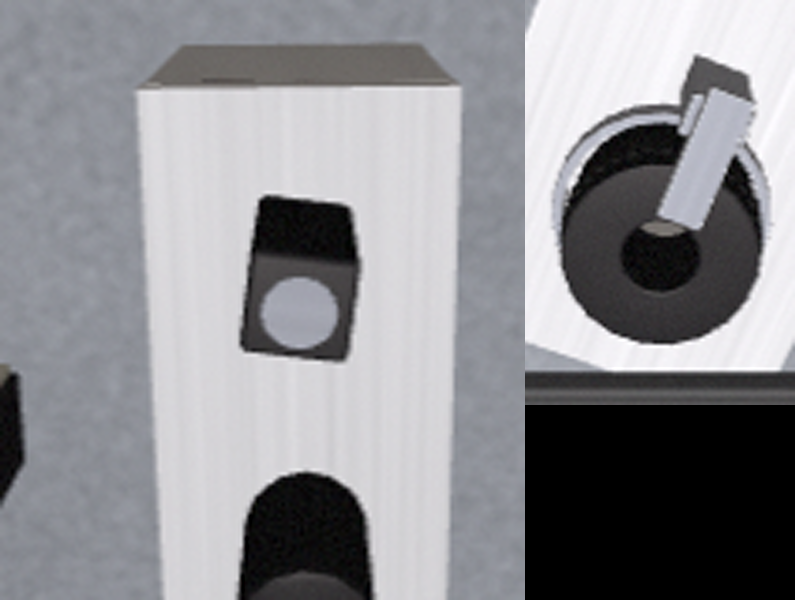

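The crop shows the light disc on the square handle's top, centred at (280,223), with the handle slightly turned in its hole. Right inset: the finger is over the barrel's rim, and the bore is at (270,266.5).

```bash
python3 - <<'E'
from h import *; import pickle
s1,c1=pickle.load(open('w1.pkl','rb'));s2,c2=pickle.load(open('w5.pkl','rb'))
px=lambda x,y:(200+x/3.75,140+y/3.75)
K=[px(*q) for q in [(251,257),(357,263),(347,361),(241,349)]]
P=[plane(c2,*k,.15) for k in K]
for i in range(4):
    d=P[(i+1)%4]-P[i];print(np.linalg.norm(d[:2]),(np.arctan2(d[1],d[0])+.5)%(np.pi/2)-.5)
print('ctr',np.mean(P,0),plane(c2,*px(299,313),.15))
# disc by threshold in w1, w5
out=[]
for n,c in(('w1',c1),('w5',c2)):
    im=cv2.imread(f'pics/{n}.png').astype(int); u,v=proj(c,(.5112,-.165,.15)).round().astype(int)
    g=im[v-8:v+9,u-8:u+9].mean(2); m=(g>75).astype(np.uint8); 
    k,l,st,ce=cv2.connectedComponentsWithStats(m); i=l[8,8];print(n,st[i],ce[i]+[u-8,v-8]); out.append(ray(c,*(ce[i]+[u-8,v-8])));print(plane(c,*(ce[i]+[u-8,v-8]),.15))
print(tri(out))
s4,c4=pickle.load(open('w4.pkl','rb'));s3,c3=pickle.load(open('w3.pkl','rb'));s,c=pickle.load(open('w2.pkl','rb'))
print('bore',tri([ray(c,170+161*.275,130+246*.275),ray(c3,96.5,218),ray(c4,270,266.5)]), plane(c4,270.3,265.5,.09))
E
```

```text
0.022362163188754346 0.14968487641955686
0.02229032855540981 0.12469945525377324
0.023059804189332286 0.08793594083049783
0.020895453942369406 0.09171792488458141
ctr [ 0.51089767 -0.16634407  0.15      ] [ 0.5111257  -0.16742746  0.15      ]
w1 [  0   0  17  17 253] [277.52964427 194.69960474]
[ 0.51135066 -0.16579767  0.15      ]
w5 [  0   1  17  16 253] [279.86956522 221.9486166 ]
[ 0.5109671  -0.16614367  0.15      ]
(array([ 0.51099594, -0.16515014,  0.15272827]), [np.float64(0.21917683985498787), np.float64(0.21917683985504402)])
bore (array([0.57063964, 0.12759646, 0.0867966 ]), [np.float64(0.7052703549827598), np.float64(0.8317474572439809), np.float64(1.4355372582532728)]) [0.57046094 0.12899456 0.09      ]
```

```bash
python3 -m handwheel '[[0,-0.2,-2,-0.095,0.3],[0,0,-2,0,0.3],[0,0,-2,0,0.3],[0,0,-2,0,0.3],[0,0,-1.75,0,0.3],[0,0,0,0,0.3],[0,0,0,0,0.3]]'; python3 -m handwheel '[[0,0,0,0,0.8],[0,0,0,0,0.8],[0,0,0,0,0.8],[0,0,0,0,0.8],[0,0,0,0,0.8]]' 30;
```

```text
t: 11.52
tool_pos: [0.5112, -0.167, 0.2957]
orientation: [2.093, 2.342, 0.0]
force: [0.7, 0.1, -0.3]
opening: 0.0651
gripper_force: 0.0
t: 12.15
tool_pos: [0.5109, -0.1669, 0.2953]
orientation: [2.094, 2.342, -0.0]
force: [-0.5, -0.1, -0.0]
opening: 0.0237
gripper_force: 30.0
```

```bash
python3 -m handwheel '[[0,0,0.5,0,0.8],[0,0,1,0,0.8],[0,0,1.5,0,0.8],[0,0,1.5,0,0.8],[0,0,1.5,0,0.8],[0,0,1.5,0,0.8],[0,0,1.5,0,0.8],[0,0,1.5,0,0.8],[0,0,0.5,0,0.8],[0,0,0,0,0.8]]'; python3 -m handwheel '[[0,0,0,0,0.8],[0,0,0,0,0.8]]'; python3 snap.py w6; python3 - <<'E'
from h import *
im=read_camera('side');cv2.imwrite('pics/side6.png',im[:,:,::-1]);S=get_calibration('side')
for p in [(.511,-.167,.13),(.511,-.167,.21)]:print(proj(S,p))
a=cv2.resize(im[120:280,230:330,::-1],(375,600),interpolation=2);b=cv2.imread('pics/w6.png')
cv2.imwrite('pics/c6.png',np.hstack([a,cv2.copyMakeBorder(cv2.resize(b,(420,315)),0,285,0,0,0)]))
E
```

```text
t: 13.4
tool_pos: [0.511, -0.167, 0.4055]
orientation: [2.093, 2.342, 0.0]
force: [0.0, -0.5, -2.5]
opening: 0.0239
gripper_force: 30.0
t: 13.65
tool_pos: [0.5108, -0.1669, 0.4045]
orientation: [-2.093, -2.341, 0.001]
force: [1.0, 0.6, -1.5]
opening: 0.0237
gripper_force: 30.0
13.65 [ 0.5108 -0.1669  0.4045] yaw 0.11196769504626168 [-0.41 -0.04  1.66 -0.    1.52 -0.52]
[279.06994936 225.92257997]
[279.42480339 199.37841621]
```

View pics/c6.png

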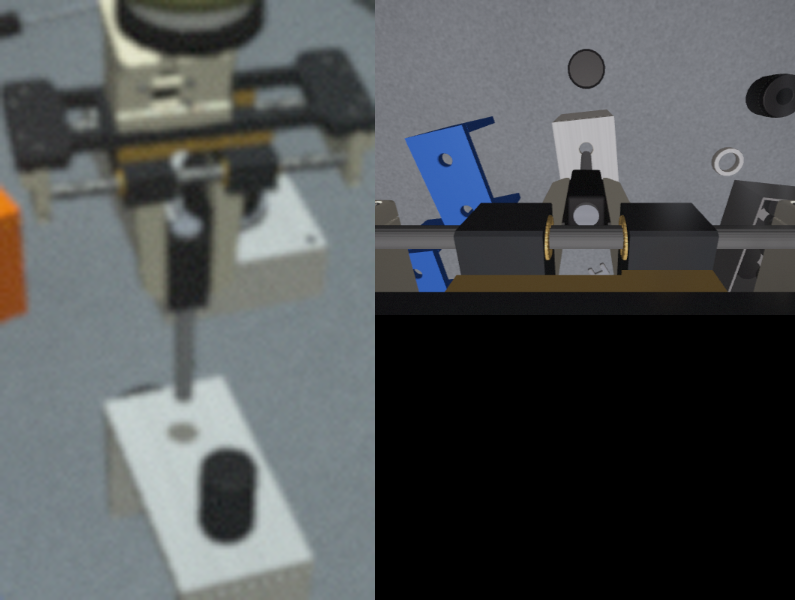

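The probe hangs upright. Its tip in the side view is at (278.8,226.1), against (279.1,225.9) predicted from the TCP, so tip and TCP agree to about 1 mm. The plug gauge hasn't moved. Next I carry it above the bore at (0.570, 0.128).

```bash
python3 -m handwheel '[[0.3,1.5,0.5,0,0.8],[0.6,3,0.5,0,0.8],[0.7,3.5,0,0,0.8],[0.7,3.5,0,0,0.8],[0.7,3.5,0,0,0.8],[0.7,3.5,0,0,0.8],[0.7,3.5,0,0,0.8],[0.7,3.5,0,0,0.8],[0.5,2.5,0,0,0.8],[0.3,1.5,0,0,0.8]]'; python3 -m handwheel '[[0,0,-0.5,0,0.8],[0,0,-0.5,0,0.8],[0,0,-0.5,0,0.8],[0,0,0,0,0.8],[0,0,0,0,0.8],[0,0,0,0,0.8]]'; python3 snap.py w7; python3 - <<'E'
from h import *;import pickle
im=read_camera('side')[:,:,::-1];cv2.imwrite('pics/side7.png',im);S=get_calibration('side')
t=read_camera('top')[:,:,::-1];cv2.imwrite('pics/top7.png',t)
s,c=pickle.load(open('w7.pkl','rb'));p=s['tool_pos']
for n,q in [('tip',(p[0],p[1],p[2]-.2745)),('bore',(.570,.128,.09))]:print(n,proj(S,q),proj(c,q))
b=cv2.imread('pics/w7.png');u,v=proj(c,(.57,.128,.09)).astype(int)
A=cv2.resize(im[110:210,240:340],(400,400),interpolation=2);B=np.clip(cv2.resize(b[v-50:v+50,u-50:u+50],(400,400),interpolation=2)*1.5,0,255).astype(np.uint8);print(u,v)
cv2.imwrite('pics/c7.png',np.hstack([A,B]))
E
```

```text
t: 15.0
tool_pos: [0.5698, 0.1301, 0.4155]
orientation: [-2.092, -2.344, -0.0]
force: [-1.3, -0.1, -0.3]
opening: 0.0238
gripper_force: 30.0
t: 15.75
tool_pos: [0.57, 0.1279, 0.4005]
orientation: [2.094, 2.342, 0.001]
force: [0.4, -0.7, -1.8]
opening: 0.0237
gripper_force: 30.0
15.75 [0.57   0.1279 0.4005] yaw 0.11176590161097909 [0.13 0.09 1.54 0.   1.51 0.02]
tip [289.42605333 153.59423205] [280.59990409 207.92573254]
bore [289.0877848  163.92947498] [280.66781226 197.54150917]
280 197
```

View pics/c7.png

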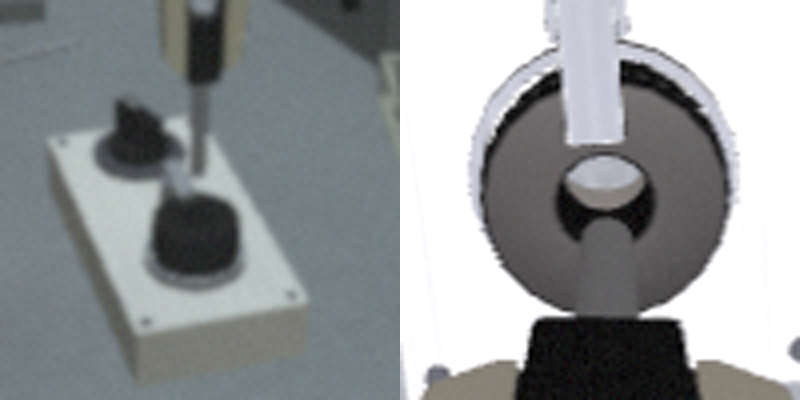

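The rod tip's leading edge is at about (282,201) in w7, and the bore centre at about (281,197). That makes the two nearly coaxial. I'll work out the small correction.

```bash
python3 - <<'E'
from h import *;import pickle
s,c=pickle.load(open('w7.pkl','rb'));p=s['tool_pos'];P=np.array(c['pose']);print(P.round(3).tolist())
g=cv2.imread('pics/w7.png',0).astype(int)
th=np.linspace(0,2*np.pi,90)
circ=lambda x,y,z,r:np.array([proj(c,(x+r*np.cos(t),y+r*np.sin(t),z)) for t in th])
for n,q in (('tip',circ(p[0],p[1],p[2]-.2745,.006)),('bore',circ(.57,.128,.09,.012)),('outer',circ(.57,.128,.09,.032))): print(n,q.min(0),q.max(0))
for r in (196,203,212,220): print(r,g[r,258:304])
print(g[180:215,281]);print(197,g[197,240:320])
E
```

```text
[[0.994, 0.107, 0.031, 0.562], [0.112, -0.954, -0.278, 0.205], [-0.0, 0.28, -0.96, 0.381], [0.0, 0.0, 0.0, 1.0]]
tip [273.9401217  201.51414655] [287.2578554  214.25552534]
bore [268.87929859 186.01938386] [292.45458302 208.80654851]
outer [249.22895491 166.22581046] [312.1170667 227.0382339]
196 [64 63 64 65 64 63 65 64 66 60 46 20  3 12  9 31 65 85 87 86 86 86 87 86
 87 86 86 85 84 81 57 10  5 13 16 34 55 65 63 64 62 62 63 60 62 64]
203 [60 61 63 61 62 64 62 64 63 66 64 61 42 13 12 10 14  6 28 53 63 63 64 65
 65 64 64 61 45  5 15  9  5 21 45 62 64 63 63 63 63 61 61 58 59 61]
212 [55 55 54 54 57 57 57 57 59 58 60 60 60 61 61 62 59 59 60 62 63 64 62 63
 63 67 66 63 65 63 63 61 60 60 59 59 58 59 58 58 58 58 56 55 54 53]
220 [171 173 174 160  96  41  49  51  52  52  51  51  50  51  52  55  58  61
  61  61  63  66  65  63  62  64  63  64  65  63  63  54  53  53  52  51
  52  51  51  51  48  89 149 170 174 176]
[135 135 151  69  67  41 118 118 122 123 119 117 116 116 102  86  86  85
  86  51  13  42  63  65  66  65  66  65  64  65  65  66  63  64  64]
197 [172 173 175 175 172 170 173 165 135 118  50  52  60  62  61  60  63  62
  62  64  64  64  65  63  66  65  65  61  49  19  10   4  11  12  29  65
  87  87  86  86  87  85  87  86  86  86  78  40  12   6   9   5  13  30
  55  67  65  64  64  62  63  62  62  63  63  62  61  60  61  62  59  60
 105 138 148 169 171 173 173 171]
```

```bash
python3 -m handwheel '[[-0.05,0,-0.5,0,0.8],[0,0,-0.7,0,0.8],[0,0,-0.7,0,0.8],[0,0,-0.7,0,0.8],[0,0,0,0,0.8]]'; python3 -m handwheel '[[0,0,-0.7,0,0.8],[0,0,-0.7,0,0.8],[0,0,-0.7,0,0.8],[0,0,-0.7,0,0.8],[0,0,-0.7,0,0.8],[0,0,-0.7,0,0.8],[0,0,-0.7,0,0.8],[0,0,-0.7,0,0.8],[0,0,-0.7,0,0.8],[0,0,-0.3,0,0.8]]'; python3 -m handwheel '[[0,0,0,0,0.8],[0,0,0,0,0.8],[0,0,0,0,0.8]]'; python3 snap.py w8; python3 - <<'E'
from h import *
im=read_camera('side')[:,:,::-1];A=cv2.resize(im[120:200,250:330],(400,400),interpolation=2)
b=cv2.imread('pics/w8.png');B=np.clip(cv2.resize(b[147:247,230:330],(400,400),interpolation=2)*1.5,0,255).astype(np.uint8)
cv2.imwrite('pics/c8.png',np.hstack([A,B]))
E
```

```text
t: 16.52
tool_pos: [0.5692, 0.128, 0.3731]
orientation: [-2.093, -2.341, 0.002]
force: [-0.4, -0.3, -0.9]
opening: 0.024
gripper_force: 30.0
t: 17.77
tool_pos: [0.5693, 0.128, 0.3075]
orientation: [-2.093, -2.342, 0.001]
force: [-1.0, -0.0, -1.9]
opening: 0.0238
gripper_force: 30.0
t: 18.15
tool_pos: [0.5696, 0.1281, 0.3086]
orientation: [2.093, 2.342, 0.001]
force: [-0.1, 0.6, -0.9]
opening: 0.0236
gripper_force: 30.0
18.15 [0.5696 0.1281 0.3086] yaw 0.1119857826785163 [0.13 0.15 1.64 0.   1.35 0.02]
```

View pics/c8.png

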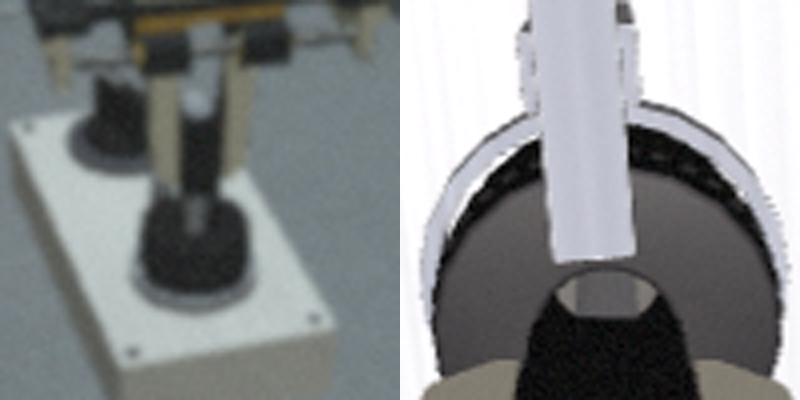

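The probe is in the bore with clear gaps on both sides: rod centred at x≈605, bore at x≈608 in the crop, less than 1 mm apart. No contact force shows. Now I hold it still.

```bash
for i in 1 2 3; do python3 -m handwheel '[[0,0,0,0,0.8],[0,0,0,0,0.8],[0,0,0,0,0.8],[0,0,0,0,0.8],[0,0,0,0,0.8],[0,0,0,0,0.8],[0,0,0,0,0.8],[0,0,0,0,0.8],[0,0,0,0,0.8],[0,0,0,0,0.8]]' | head -2; done; python3 -c "
from plant import job;print(job.close_job())"
```

```text
t: 19.5
tool_pos: [0.5694, 0.1281, 0.3082]
t: 20.75
tool_pos: [0.5694, 0.1281, 0.3082]
t: 22.0
tool_pos: [0.5694, 0.1281, 0.3082]
the job is handed in; nothing more can be done
None
```

I locked the clamp and handed the job in at 22 s of the 72 allowed, with the probe still gripped and held through the bore for about 4 s: under 1 mm off centre, tip about 17 mm below the barrel, no contact force seen; no verdict was returned.

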